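# Flip a bingo shutter card against the stop rail

## Robot

A 7-joint arm with a two-finger parallel gripper is mounted at the origin on the work surface. World frame = base frame: x ahead of the robot, y to its left, z up, the work surface at z = 0. Lengths are in mm, angles in rad, forces in N, time in s.
With the tool pointing down it reaches from about 400 to 875 mm from the base axis. Payload 4.4 kg.
Tool frame: the origin (TCP) lies at the very end of the fingers, on their centre line; the grasp point (between the pads) lies 19 mm behind it (ctrl.grip_depth is the distance from the TCP to the grasp point, in mm); z points along the fingers, x is the direction in which the jaws open and shut, and the axes are right-handed (so a half turn about z gives the same grasp; the last joint's range is limited). The gripper opens to 85 mm and grips with 20 to 120 N. Pads are 22 mm wide; open, the fingers measure 114 mm over their backs; the gripper's body (76 mm by 85 mm) begins 54 mm behind the grasp point. The pads swing forward as they close: fully open they stand 13 mm farther back than shut.
Start: joints at [-1.301, 0.628, 0.038, 1.517, -0.027, 0.996, -0.02], TCP at [214.168, 613.718, 231.313] pointing down, gripper open.
Joint ranges: [-3.06, 3.06], [-0.37, 2.12], [-1.25, 1.32], [0.18, 2.47], [-1.1, 4.24], [0.23, 1.98], [-2.94, 2.94]. Speed limits (rad/s): [2.57, 2.57, 3.14, 3.14, 3.14, 3.14, 3.14].

## Interface

Orientations are given as [roll, pitch, yaw] about the fixed x, y, z axes, in that order (R = Rz(yaw) Ry(pitch) Rx(roll)).
In Python, from cell import ctrl gives the robot as it stands.
- The arm moves only by the shell command python3 -m creep 'ROWS'. ROWS is JSON, a list of rows, each an object with "hand": the opening, from 0 (shut) to 1 (fully open); "travel": the shift along the tool's x, y, z in cm, a list of three; "angular": the turn, a rotation vector about the tool's x, y, z in degrees, a list of three. In form: [{"hand": hand, "travel": [tx, ty, tz], "angular": [rx, ry, rz]}, ...]. A call has 1 to 20 rows; each row is the pose to reach, as a shift and turn from the pose measured when the call began, along the tool's axes at that moment; what a row does not reach only later rows make up. A row lasts 1/10 s, in which the tool goes at most 50 mm and 8.59 degrees, less where a joint would pass 70% of its speed; a pose out of reach is approached as far as the arm can. A call with a gripper value outside its range is refused whole. The fingers move at their own pace and stop on an object; the grip force is fixed at half the most. Time passes only in rows, so rows that repeat a pose let the fingers close. It gives the time, the measured TCP pose, the force and the opening at its end, in the units of the state.
- ctrl.read_state(): the state, without advancing time (a new reading comes with each control period).
- ctrl.get_image(name): name is "scene" or "top"; returns a dict with "frame" (400x640x3 uint8, red, green, blue), "fx", "fy", "cx", "cy" (pixels), "D" ([k1, k2, p1, p2, k3] as OpenCV has them; the pictures are not rectified), "origin" and "orientation" of the camera in the world. Camera axes: x right, y down, z forward; pixel columns grow to the right and rows downward; lengths in mm; the calibration is good to about 2 mm. A picture is of the moment at which its call begins. There is no depth.
- ctrl.finish_job(): hands the job in, once; it reports no verdict.
Trained networks look in the newest picture that a camera, given by its name, has taken for a name from the list of things; names that differ only in an ending like _2 or _b are one class to them, and where a whole thing is asked for, a point or a joint stands for the part that bears it (a point fixed in the world has none). Each returns a list of dicts, best first, with "confidence" (0 to 1); they miss things now and then, are a little off and sometimes report something else, mostly with a low value. They report only what shows in the picture. A call takes as long as a camera call.
- ctrl.regions_of(camera, thing): "region" (400x640 bool, what is visible of it).
- ctrl.spot_point(camera, thing): "at" ([x, y, z] in mm, in world coordinates, good to about 4 mm: a listed point, or the origin of a listed thing).
The state is a dict: "clock": time; "qpos": joint angles; "qd": joint speeds; "tau": joint torques, N m; "eef_pos": TCP position; "tool_rot": TCP orientation; "force": force on the tool from outside, world axes, zero at the start; "torque": the same for the moment, N m; "width": finger opening in mm.
Only numpy, scipy, OpenCV 4.12 (cv2) and the standard library are available. Lean on these libraries where they do the work, as an engineer would, in place of code of your own. Each camera call takes 0.05 s, during which the arm holds its last target. There are 200 camera calls.

## Task

The white shutter card in front of the scooped wooden rail lies face down. Without picking it up, push it with the fingertips against the rail until it tips up and leans there, then push its top edge back over from behind the rail so that the card falls away from the rail and lies flat and face up in front of it. Leave everything else on the table where it is.

Things in the scene. Friction and masses are not known exactly. Their poses are not given: they have to be found in the camera images.
- rail: Dark wooden stop rail fixed to the table: 200 mm long (its y), 56 mm high, 50 mm deep. Origin: on the table, middle of the foot line where the scooped front begins. x points level into the rail from its open side, z up. The concave scoop climbs from x=0, z=0 through (12,12), (21,24), (28,36), (32,46) to (34,56) mm; upright back at x=50. The open table at negative x is free for the card to fall on.
- rail_top (a point): Middle of the rail's top front edge, 56 mm up. A card pushed squarely climbs the scoop; with its lower edge at the foot it leans on this edge nearly 60 degrees steep, its upper edge about 77 mm high, roughly over the rail's back, and stays leaning when let go.
- card: The card to flip: stiff white board 90 x 120 x 6 mm (its x, y, z), about 60 g. Its back is plain white; its face has three rows of grey shutters. Origin: centre of the shuttered face; z points out of the plain back, so z up = face down, z down = face up. It starts face down, a 120 mm edge roughly along the rail, some 20 to 70 mm before its foot.
- card_center (a point): Centre of the same card, half-way through its 6 mm thickness.
- card_edge_a (a point): Middle of the card's 120 mm long edge on its +x side (the edge that first faces the rail, and that tips up), half-way through the thickness.
- card_edge_b (a point): Middle of the card's opposite 120 mm long edge, half-way through the thickness.
- spare_card: Another card of the same kind and size lying face up (grey shutters visible), beside the rail's working area: leave alone. Origin: centre of its underside.
- barrel1: Small wooden number barrel, 25 mm across, 26 mm high, standing near the card: leave alone. Origin: centre of its underside.
- barrel2: Another such barrel: leave alone. Origin: centre of its underside.
- cup: White paper cup, 72 mm across the rim, 85 mm high: leave alone. Origin: centre of its underside.
- dauber: Blue ink dauber bottle, 36 mm across, 100 mm high, standing: leave alone. Origin: centre of its underside.
- prize_box: Small brown carton, 90 x 60 x 45 mm: leave alone. Origin: centre of its underside.

How it is judged:
By the outcome, as a careful person would: the job done as asked, in the order asked, and still so for the second after the job is handed in, with the robot touching nothing.
It also fails if it takes over 54 s, if anything falls off the work surface, if the arm or the gripper's body presses on something with over 40 N, if the wrist force passes 120 N, or if a joint passes its speed limit or range.

## Working session

There is one attempt and no reset: what is moved stays moved. The work goes in short steps, Python scripts to look and compute and a shell command to move; the robot and the scene stay as the last step left them, time stands still between calls to the robot, and variables do not carry over. Pictures are saved under pics/ and viewed, about 8 in all and at most 12, crops included, and the job is handed in when it is done.

```bash
mkdir -p pics; ls; python3 - <<'E'
from cell import ctrl
import cv2,numpy as np
for c in("scene","top"):
    im=ctrl.get_image(c);cv2.imwrite(f"pics/{c}0.png",im["frame"][:,:,::-1]);print(c,im["fx"],im["cx"],im["cy"],im["D"],im["origin"],im["orientation"])
    for t in["rail","rail_top","card","card_center","card_edge_a","card_edge_b","spare_card","barrel1","cup","dauber","prize_box"]:
        print(t,[(np.round(d["at"]).tolist(),round(d["confidence"],2)) for d in ctrl.spot_point(c,t)][:3])
s=ctrl.read_state();print({k:np.round(v,3).tolist() for k,v in s.items()})
E
```

```text
pics
scene 471.09973982414357 322.2064413618018 199.6728495403485 [0.02674488 0.         0.         0.         0.        ] [ 944.03836211 -793.2223263   750.98600115] [-2.20181758  0.00774254  0.47038072]
rail [([508.0, -146.0, 2.0], 0.62), ([586.0, -124.0, -2.0], 0.58)]
rail_top [([616.0, -123.0, 57.0], 0.66)]
card [([508.0, -146.0, 1.0], 0.94)]
card_center [([508.0, -145.0, -0.0], 0.63)]
card_edge_a [([468.0, -139.0, 7.0], 0.95)]
card_edge_b [([468.0, -139.0, 7.0], 0.95)]
spare_card [([467.0, 83.0, 1.0], 0.64), ([323.0, -341.0, 0.0], 0.58), ([567.0, -279.0, -0.0], 0.28)]
barrel1 [([568.0, -278.0, 1.0], 0.58), ([508.0, -306.0, -1.0], 0.5)]
cup [([593.0, 76.0, 1.0], 0.59)]
dauber [([633.0, -314.0, 2.0], 0.64), ([466.0, 81.0, 1.0], 0.23)]
prize_box [([326.0, -342.0, 0.0], 0.89), ([469.0, -136.0, 5.0], 0.73)]
top 408.48347433699985 320.5351815875521 198.94954609845365 [0.01561393 0.         0.         0.         0.        ] [ 334.28346428   35.97819815 1234.41180355] [-2.98140896 -0.01353136 -1.58675883]
rail [([580.0, -123.0, -1.0], 0.84)]
rail_top [([614.0, -124.0, 59.0], 0.84)]
card
[... 193 characters left out ...]
([553.0, -150.0, 2.0], 0.62), ([462.0, -139.0, 1.0], 0.56)]
spare_card [([471.0, 81.0, 0.0], 0.91), ([579.0, -121.0, -1.0], 0.43)]
barrel1 [([511.0, -304.0, -0.0], 0.6), ([571.0, -276.0, -0.0], 0.52)]
cup [([598.0, 80.0, -1.0], 0.87)]
dauber [([630.0, -317.0, -4.0], 0.53)]
prize_box [([322.0, -341.0, -2.0], 0.75), ([628.0, -316.0, -2.0], 0.53)]
{'clock': 1.2, 'qpos': [-1.301, 0.628, 0.038, 1.517, -0.027, 0.996, -0.02], 'qd': [0.002, 0.001, -0.0, -0.001, -0.001, 0.001, -0.0], 'tau': [-0.001, -56.328, 1.225, -19.379, 0.011, 0.002, 0.0], 'eef_pos': [214.192, 613.731, 231.331], 'tool_rot': [-3.142, -0.0, 1.235], 'force': [-0.245, -0.279, -0.631], 'torque': [0.03, 0.001, -0.002], 'width': 84.904}
```

View pics/top0.png

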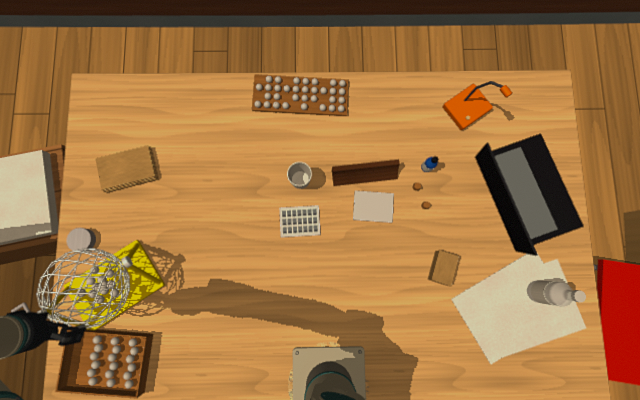

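View pics/scene0.png

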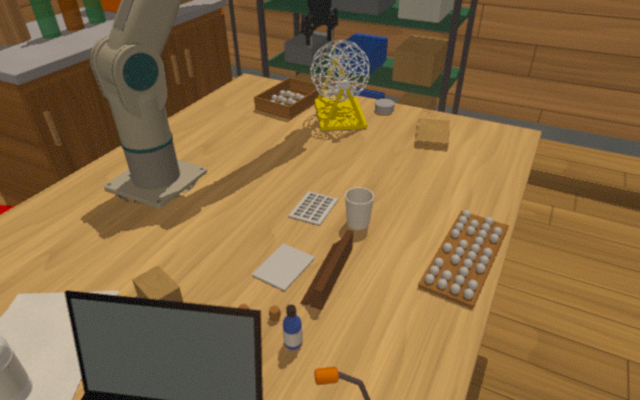

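The top view shows the plain card at (374,206), the rail at (366,173), the spare card at (300,221), the cup at (299,175) beside the rail's left end, the barrels at (418,187) and (426,205), and the dauber at (431,163). The scene view agrees. Next I'll get the rail and card yaw from the regions.

```bash
cat > h.py <<'E'
from cell import ctrl
import cv2,numpy as np
from scipy.spatial.transform import Rotation as R
def ray(im,uv,z):
    K=np.array([[im["fx"],0,im["cx"]],[0,im["fy"],im["cy"]],[0,0,1]])
    p=cv2.undistortPoints(np.array(uv,float).reshape(-1,1,2),K,np.array(im["D"])).reshape(-1,2)
    d=np.c_[p,np.ones(len(p))]@R.from_euler("xyz",im["orientation"]).as_matrix().T
    o=np.array(im["origin"]);return o+d*((z-o[2])/d[:,2])[:,None]
def rect(c,t,z):
    im=ctrl.get_image(c);r=ctrl.regions_of(c,t)
    for d in r[:2]:
        m=d["region"].astype(np.uint8);v,u=np.nonzero(m)
        P=ray(im,np.c_[u,v],z)[:,:2].astype(np.float32)
        (cx,cy),(w,h),a=cv2.minAreaRect(P)
        print(c,t,round(d["confidence"],2),"c",np.round([cx,cy]),"size",np.round([w,h]),"ang",round(a,1))
        print(np.round(cv2.boxPoints(((cx,cy),(w,h),a))).tolist())
def st():
    s=ctrl.read_state();print({k:np.round(s[k],3).tolist() for k in("clock","qpos","eef_pos","tool_rot","force","width")})
E
python3 - <<'E'
from h import *
for c in("top","scene"):
    rect(c,"card",6)
    rect(c,"rail",56 if c=="top" else 56)
E
```

```text
top card 0.75 c [ 508. -143.] size [124.  93.] ang 85.6
[[457.0, -201.0], [550.0, -208.0], [560.0, -85.0], [467.0, -77.0]]
top rail 0.74 c [ 604. -118.] size [ 66. 206.] ang 5.5
[[561.0, -18.0], [581.0, -223.0], [647.0, -217.0], [627.0, -12.0]]
top rail 0.35 c [ 628. -308.] size [35. 57.] ang 43.6
[[595.0, -299.0], [634.0, -341.0], [660.0, -316.0], [621.0, -275.0]]
scene card 0.81 c [ 514. -148.] size [124.  94.] ang 84.9
[[462.0, -206.0], [555.0, -214.0], [566.0, -90.0], [473.0, -82.0]]
scene rail 0.61 c [ 632. -145.] size [ 48. 243.] ang 5.6
[[597.0, -26.0], [620.0, -268.0], [668.0, -263.0], [644.0, -21.0]]
```

```bash
python3 - <<'E'
from h import *
im=ctrl.get_image("scene");print(ray(im,[[340,128],[385,110],[365,125],[318,128]],0).round());im=ctrl.get_image("top");print(ray(im,[[85,290],[140,242],[165,290]],0).round(),ray(im,[[85,290],[130,285]],200).round())
s=ctrl.read_state();Rm=R.from_euler("xyz",s["tool_rot"]).as_matrix();p=np.array(s["eef_pos"])
for t in([450,200,260],[432,-139,120]): print((Rm.T@(np.array(t)-p)/10).round(2))
E
```

```text
[[340. 516.   0.]
 [427. 715.   0.]
 [408. 574.   0.]
 [272. 483.   0.]]
[[274. 707.   0.]
 [411. 557.   0.]
 [269. 476.   0.]] [[284. 598. 200.]
 [294. 491. 200.]]
[-31.29  35.9   -2.87]
[-63.89  45.37  11.13]
```

```bash
python3 - <<'E'
from h import *
im=ctrl.get_image("scene")
for z in(100,150,200,250,300):print(z,ray(im,[[340,42],[340,70]],z).round().tolist())
im=ctrl.get_image("top")
for z in(100,150,200,250,300):print(z,ray(im,[[83,290]],z).round().tolist())
E
```

```text
100 [[84.0, 1056.0, 100.0], [223.0, 762.0, 100.0]]
150 [[150.0, 914.0, 150.0], [278.0, 642.0, 150.0]]
200 [[216.0, 772.0, 200.0], [333.0, 523.0, 200.0]]
250 [[282.0, 630.0, 250.0], [389.0, 403.0, 250.0]]
300 [[348.0, 488.0, 300.0], [444.0, 284.0, 300.0]]
100 [[279.0, 658.0, 100.0]]
150 [[281.0, 631.0, 150.0]]
200 [[284.0, 603.0, 200.0]]
250 [[286.0, 576.0, 250.0]]
300 [[289.0, 548.0, 300.0]]
```

```bash
python3 -m creep '[{"hand":1,"travel":[0,0,-5],"angular":[0,0,0]},{"hand":1,"travel":[0,0,-10],"angular":[0,0,0]},{"hand":1,"travel":[0,0,-15],"angular":[0,0,0]},{"hand":1,"travel":[0,0,-18],"angular":[0,0,0]},{"hand":1,"travel":[0,0,-18],"angular":[0,0,0]}]'
```

```text
clock: 2.3
eef_pos: [215.0, 615.7, 417.2]
tool_rot: [-3.141, -0.011, 1.235]
force: [0.6, 0.8, 0.1]
width: 85.4
```

```bash
python3 -m creep '[{"hand":1,"travel":[-3,3.6,0],"angular":[0,0,0]},{"hand":1,"travel":[-6,7,0],"angular":[0,0,0]},{"hand":1,"travel":[-9.5,11,0],"angular":[0,0,0]},{"hand":1,"travel":[-12.7,14.5,0],"angular":[0,0,-2]},{"hand":1,"travel":[-16,18,0],"angular":[0,0,-5]},{"hand":1,"travel":[-19,21.7,0],"angular":[0,0,-8]},{"hand":1,"travel":[-22,25,0],"angular":[0,0,-11]},{"hand":1,"travel":[-25,28.5,0],"angular":[0,0,-14.6]},{"hand":1,"travel":[-28,32,0],"angular":[0,0,-14.6]},{"hand":1,"travel":[-31.3,35.9,0],"angular":[0,0,-14.6]},{"hand":1,"travel":[-36,37.3,2],"angular":[0,0,-14.6]},{"hand":1,"travel":[-40.5,38.6,4],"angular":[0,0,-14.6]},{"hand":1,"travel":[-45,40,7],"angular":[0,0,-14.6]},{"hand":1,"travel":[-49.5,41.2,10],"angular":[0,0,-14.6]},{"hand":1,"travel":[-54,42.5,13],"angular":[0,0,-14.6]},{"hand":1,"travel":[-58.5,43.8,16],"angular":[0,0,-14.6]},{"hand":1,"travel":[-62,44.8,20],"angular":[0,0,-14.6]},{"hand":1,"travel":[-63.9,45.4,23],"angular":[0,0,-14.6]},{"hand":1,"travel":[-63.9,45.4,25],"angular":[0,0,-14.6]},{"hand":1,"travel":[-63.9,45.4,25],"angular":[0,0,-14.6]}]'
```

```text
clock: 4.3
eef_pos: [430.1, -135.6, 156.8]
tool_rot: [-3.135, -0.011, 1.485]
force: [-1.2, 1.5, -0.4]
width: 85.8
```

```bash
python3 -m creep '[{"hand":1,"travel":[0,0,4],"angular":[0,0,0]},{"hand":1,"travel":[0,0,8],"angular":[0,0,0]},{"hand":1,"travel":[0,0,12],"angular":[0,0,0]},{"hand":1,"travel":[0.2,0,14],"angular":[0,0,0]},{"hand":1,"travel":[0.2,0,14.5],"angular":[0,0,0]},{"hand":1,"travel":[0.2,0,15],"angular":[0,0,0]},{"hand":1,"travel":[0.2,0,15.2],"angular":[0,0,0]},{"hand":1,"travel":[0.2,0,15.2],"angular":[0,0,0]}]'; python3 - <<'E'
from h import *
st()
im=ctrl.get_image("scene")["frame"]
cv2.imwrite("pics/s1.png",cv2.resize(im[180:330,220:400,::-1],None,fx=4,fy=4,interpolation=2))
E
```

```text
clock: 5.1
eef_pos: [430.4, -130.8, 5.5]
tool_rot: [-3.137, -0.012, 1.487]
force: [0.7, -0.5, -0.3]
width: 85.7
{'clock': 5.1, 'qpos': [0.08, 0.801, 0.239, 2.212, -0.888, 0.235, 2.611], 'eef_pos': [430.416, -130.847, 5.492], 'tool_rot': [-3.137, -0.012, 1.487], 'force': [0.694, -0.469, -0.318], 'width': 85.737}
```

View pics/s1.png

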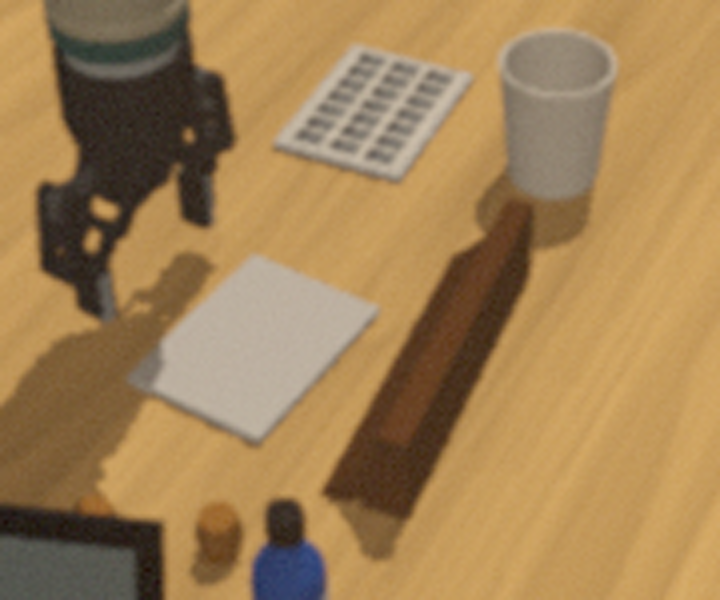

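```bash
python3 -m creep '[{"hand":0.7,"travel":[-0.8,0.8,0],"angular":[-0.5,0.2,0]},{"hand":0.7,"travel":[-0.8,0.8,0],"angular":[-0.5,0.2,0]},{"hand":0.7,"travel":[-0.8,0.8,0.2],"angular":[-0.5,0.2,0]},{"hand":0.7,"travel":[-0.8,0.8,0.2],"angular":[-0.5,0.2,0]}]'; python3 - <<'E'
from h import *
st()
im=ctrl.get_image("scene")["frame"]
cv2.imwrite("pics/s2.png",cv2.resize(im[200:300,220:320,::-1],None,fx=6,fy=6,interpolation=2))
E
```

```text
clock: 5.55
eef_pos: [437.5, -139.8, 3.4]
tool_rot: [3.138, -0.015, 1.486]
force: [-0.3, -0.1, -0.9]
width: 59.8
{'clock': 5.55, 'qpos': [0.097, 0.808, 0.243, 2.195, -0.905, 0.244, 2.643], 'eef_pos': [437.513, -139.765, 3.44], 'tool_rot': [3.138, -0.015, 1.486], 'force': [-0.285, -0.062, -0.927], 'width': 59.82}
```

View pics/s2.png

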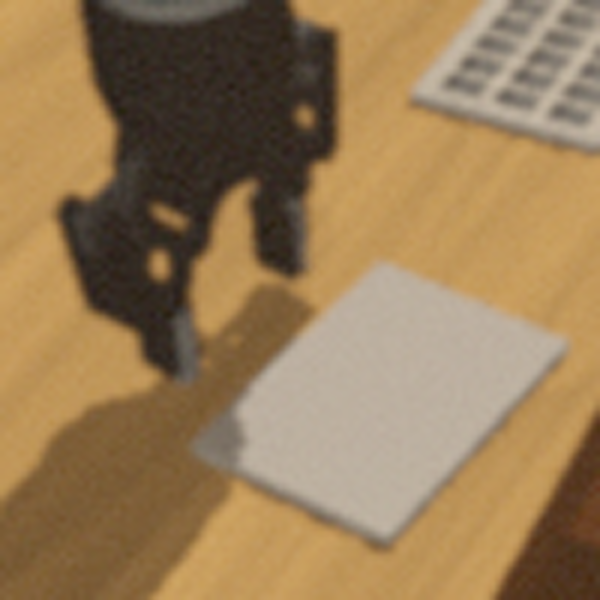

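```bash
python3 - <<'E'
from h import *
im=ctrl.get_image("scene")
for z in(0,5,10,15):print(z,ray(im,[[250.8,263.5],[245,260],[269.5,245.5]],z).round().tolist())
E
```

```text
0 [[439.0, -172.0, 0.0], [420.0, -168.0, 0.0], [444.0, -101.0, 0.0]]
5 [[442.0, -176.0, 5.0], [424.0, -172.0, 5.0], [448.0, -105.0, 5.0]]
10 [[446.0, -180.0, 10.0], [427.0, -177.0, 10.0], [451.0, -110.0, 10.0]]
15 [[449.0, -184.0, 15.0], [431.0, -181.0, 15.0], [454.0, -115.0, 15.0]]
```

```bash
python3 -m creep '[{"hand":0.7,"travel":[0,0,0.3],"angular":[0.4,0.3,0]},{"hand":0.7,"travel":[0,0,0.5],"angular":[0.4,0.3,0]},{"hand":0.7,"travel":[0,0,0.6],"angular":[0.4,0.3,0]},{"hand":0.7,"travel":[0,0,0.6],"angular":[0.4,0.3,0]}]'; cat > plan.py <<'E'
from h import *
E
python3 - <<'E'
from h import *
st()
E
```

```text
clock: 6.05
eef_pos: [437.2, -139.5, -2.8]
tool_rot: [-3.137, -0.021, 1.487]
force: [0.0, 0.0, -0.5]
width: 59.9
{'clock': 6.05, 'qpos': [0.098, 0.824, 0.246, 2.188, -0.925, 0.251, 2.664], 'eef_pos': [437.241, -139.45, -2.845], 'tool_rot': [-3.137, -0.021, 1.487], 'force': [0.046, 0.011, -0.511], 'width': 59.921}
```

```bash
python3 -m creep '[{"hand":0.7,"travel":[0,0.6,0],"angular":[0,0.5,0]},{"hand":0.7,"travel":[0,1.2,0],"angular":[0,1,0]},{"hand":0.7,"travel":[0,1.6,0],"angular":[0,1,-1]},{"hand":0.7,"travel":[0.1,2,0],"angular":[0,1,-2]},{"hand":0.7,"travel":[0.1,2.4,0],"angular":[0,1,-3]},{"hand":0.7,"travel":[0.1,2.8,0],"angular":[0,1,-4]},{"hand":0.7,"travel":[0.2,3.2,0],"angular":[0,1,-5.5]},{"hand":0.7,"travel":[0.2,3.6,0],"angular":[0,1,-7]},{"hand":0.7,"travel":[0.2,4,0],"angular":[0,1,-8.5]},{"hand":0.7,"travel":[0.2,4.4,0],"angular":[0,1,-10]},{"hand":0.7,"travel":[0.2,4.6,0],"angular":[0,1,-10.3]},{"hand":0.7,"travel":[0.2,4.6,0],"angular":[0,1,-10.3]}]'; python3 - <<'E'
from h import *
st()
rect("top","card",6)
im=ctrl.get_image("scene")["frame"]
cv2.imwrite("pics/s3.png",cv2.resize(im[200:320,230:380,::-1],None,fx=5,fy=5,interpolation=2))
E
```

```text
clock: 7.25
eef_pos: [483.6, -141.3, -3.0]
tool_rot: [3.14, -0.038, 1.667]
force: [-0.4, -0.1, 0.9]
width: 59.9
{'clock': 7.25, 'qpos': [0.057, 0.852, 0.301, 2.065, -0.807, 0.366, 2.701], 'eef_pos': [483.635, -141.344, -3.017], 'tool_rot': [3.14, -0.038, 1.667], 'force': [-0.377, -0.108, 0.862], 'width': 59.899}
```

View pics/s3.png

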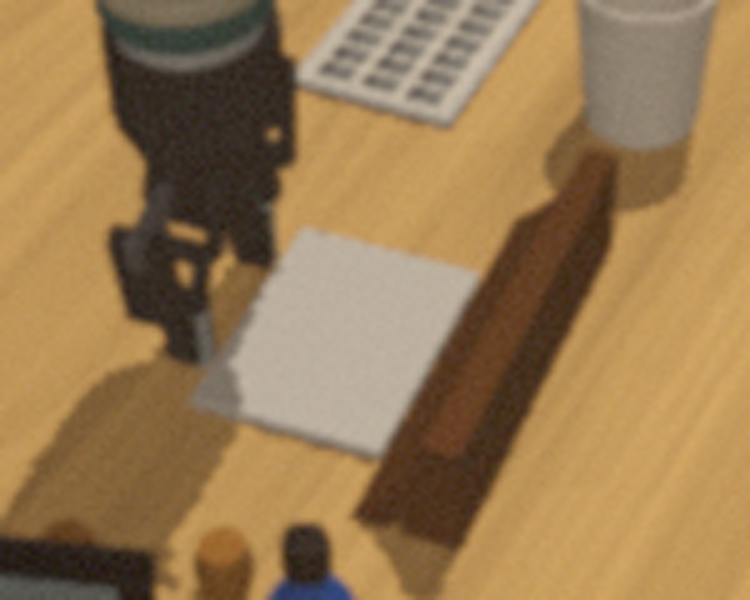

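The card is square against the rail foot and the fingers are behind edge b, so I'll push it squarely up the scoop.

```bash
python3 -m creep '[{"hand":0.7,"travel":[0,0.4,0],"angular":[0,-1,0]},{"hand":0.7,"travel":[0,0.8,0],"angular":[0,-2,0]},{"hand":0.7,"travel":[0,1.2,0],"angular":[0,-2,0]},{"hand":0.7,"travel":[0,1.6,0],"angular":[0,-2,0]},{"hand":0.7,"travel":[0,2,0],"angular":[0,-2,0]},{"hand":0.7,"travel":[0,2.4,0],"angular":[0,-2,0]},{"hand":0.7,"travel":[0,2.8,0],"angular":[0,-2,0]},{"hand":0.7,"travel":[0,3.2,0],"angular":[0,-2,0]},{"hand":0.7,"travel":[0,3.6,0],"angular":[0,-2,0]},{"hand":0.7,"travel":[0,4,0],"angular":[0,-2,0]},{"hand":0.7,"travel":[0,4.4,0],"angular":[0,-2,0]},{"hand":0.7,"travel":[0,4.8,0],"angular":[0,-2,0]},{"hand":0.7,"travel":[0,5,0],"angular":[0,-2,0]}]'; python3 - <<'E'
from h import *
st()
im=ctrl.get_image("scene")["frame"]
cv2.imwrite("pics/s4.png",cv2.resize(im[180:320,230:380,::-1],None,fx=4,fy=4,interpolation=2))
E
```

```text
clock: 8.7
eef_pos: [533.4, -136.5, -3.0]
tool_rot: [3.14, -0.003, 1.666]
force: [-1.1, 0.0, 1.1]
width: 59.7
{'clock': 8.7, 'qpos': [-0.049, 0.894, 0.397, 1.952, -0.773, 0.452, 2.594], 'eef_pos': [533.384, -136.507, -2.962], 'tool_rot': [3.14, -0.003, 1.666], 'force': [-1.091, 0.035, 1.092], 'width': 59.694}
```

View pics/s4.png

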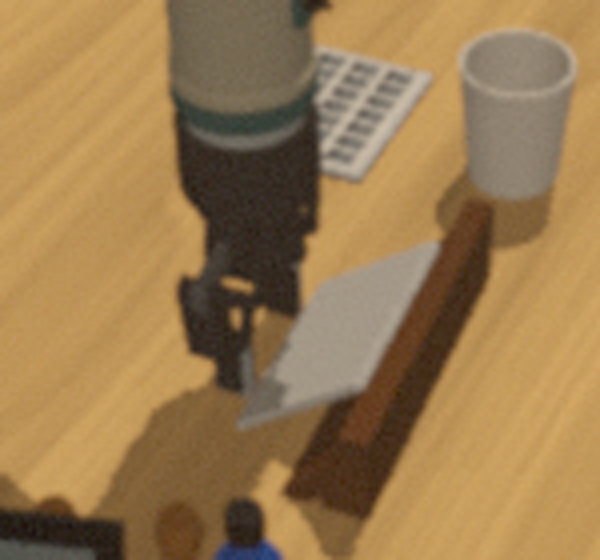

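The card is climbing squarely, so I'll continue to the foot.

```bash
python3 -m creep '[{"hand":0.7,"travel":[0,0.4,0],"angular":[0,0,0]},{"hand":0.7,"travel":[0,0.8,0],"angular":[0,0,0]},{"hand":0.7,"travel":[0,1.2,0],"angular":[0,0,0]},{"hand":0.7,"travel":[0,1.6,0],"angular":[0,0,0]},{"hand":0.7,"travel":[0,2,0],"angular":[0,0,0]},{"hand":0.7,"travel":[0,2.4,0],"angular":[0,0,0]},{"hand":0.7,"travel":[0,2.8,0],"angular":[0,0,0]},{"hand":0.7,"travel":[0,3.1,0],"angular":[0,0,0]},{"hand":0.7,"travel":[0,3.4,0],"angular":[0,0,0]},{"hand":0.7,"travel":[0,3.6,0],"angular":[0,0,0]},{"hand":0.7,"travel":[0,3.6,0],"angular":[0,0,0]}]'; python3 - <<'E'
from h import *
st()
for c in("scene","top"):
  ctrl.get_image(c)
  for t in("card_edge_a","card_edge_b","rail_top"):print(c,t,[(np.round(d["at"]).tolist(),round(d["confidence"],2)) for d in ctrl.spot_point(c,t)][:2])
im=ctrl.get_image("scene")["frame"]
cv2.imwrite("pics/s5.png",cv2.resize(im[180:320,230:380,::-1],None,fx=4,fy=4,interpolation=2))
E
```

```text
clock: 9.85
eef_pos: [569.6, -133.0, -2.9]
tool_rot: [3.14, -0.003, 1.667]
force: [-0.5, 0.1, -0.1]
width: 59.6
{'clock': 9.85, 'qpos': [-0.086, 0.927, 0.44, 1.857, -0.749, 0.53, 2.532], 'eef_pos': [569.62, -133.022, -2.9], 'tool_rot': [3.14, -0.003, 1.667], 'force': [-0.543, 0.051, -0.085], 'width': 59.554}
scene card_edge_a [([631.0, -127.0, 74.0], 0.84), ([513.0, -305.0, -1.0], 0.67)]
scene card_edge_b [([631.0, -127.0, 74.0], 0.84), ([513.0, -305.0, -1.0], 0.67)]
scene rail_top [([616.0, -120.0, 56.0], 0.96), ([466.0, 82.0, -1.0], 0.49)]
top card_edge_a []
top card_edge_b []
top rail_top []
```

View pics/s5.png

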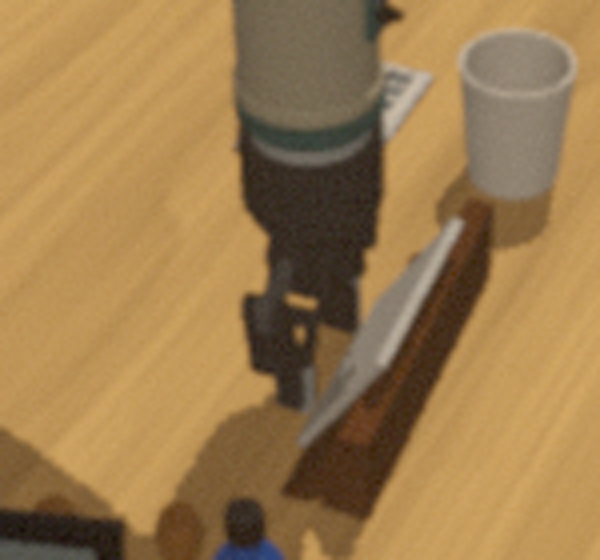

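The card leans squarely on the rail (image (390,330) in the crop). The network puts its top edge at about (631,-127,74), which matches the expected height of 77. Now I'll retreat and go over to behind the rail.

```bash
python3 -m creep '[{"hand":0.7,"travel":[0,-0.5,0],"angular":[0,0,0]},{"hand":0.7,"travel":[0,-2,0],"angular":[0,0,0]},{"hand":0.7,"travel":[0,-4,0],"angular":[0,0,0]},{"hand":0.7,"travel":[0,-4.5,-3],"angular":[0,0,0]},{"hand":0.7,"travel":[0,-4.5,-7],"angular":[0,0,0]},{"hand":0.7,"travel":[0,-4.5,-11],"angular":[0,0,0]},{"hand":0.7,"travel":[0,-4,-15],"angular":[0,0,0]},{"hand":0.7,"travel":[0,-1,-17],"angular":[0,0,0]},{"hand":0.7,"travel":[0,3,-17],"angular":[0,0,0]},{"hand":0.7,"travel":[0,7,-17],"angular":[0,0,0]},{"hand":0.7,"travel":[0,10,-17],"angular":[0,0,0]},{"hand":0.7,"travel":[0,10.3,-16],"angular":[0,0,0]},{"hand":0.7,"travel":[0,10.3,-13],"angular":[0,0,0]},{"hand":0.7,"travel":[0,10.3,-10],"angular":[0,0,0]},{"hand":0.7,"travel":[0,10.3,-7.5],"angular":[0,0,0]},{"hand":0.7,"travel":[0,10.3,-6.3],"angular":[0,0,0]},{"hand":0.7,"travel":[0,10.3,-6.3],"angular":[0,0,0]}]'; python3 - <<'E'
from h import *
st()
for c in("scene","top"):
  ctrl.get_image(c)
  for t in("card_edge_a","card_center","rail_top"):print(c,t,[(np.round(d["at"]).tolist(),round(d["confidence"],2)) for d in ctrl.spot_point(c,t)][:2])
im=ctrl.get_image("scene")["frame"]
cv2.imwrite("pics/s6.png",cv2.resize(im[180:320,230:380,::-1],None,fx=4,fy=4,interpolation=2))
E
```

```text
clock: 12.0
eef_pos: [669.8, -123.3, 58.4]
tool_rot: [-3.139, -0.005, 1.666]
force: [-0.3, 0.1, -0.6]
width: 60.4
{'clock': 12.0, 'qpos': [-0.164, 0.955, 0.574, 1.555, -0.648, 0.834, 2.331], 'eef_pos': [669.762, -123.291, 58.379], 'tool_rot': [-3.139, -0.005, 1.666], 'force': [-0.263, 0.107, -0.62], 'width': 60.358}
scene card_edge_a [([582.0, -132.0, 5.0], 0.79), ([629.0, -129.0, 76.0], 0.56)]
scene card_center [([603.0, -131.0, 37.0], 0.83)]
scene rail_top [([614.0, -120.0, 57.0], 0.71), ([586.0, -126.0, 4.0], 0.18)]
top card_edge_a [([628.0, -124.0, 78.0], 0.95), ([582.0, -129.0, 2.0], 0.63)]
top card_center [([605.0, -125.0, 37.0], 0.71)]
top rail_top []
```

View pics/s6.png

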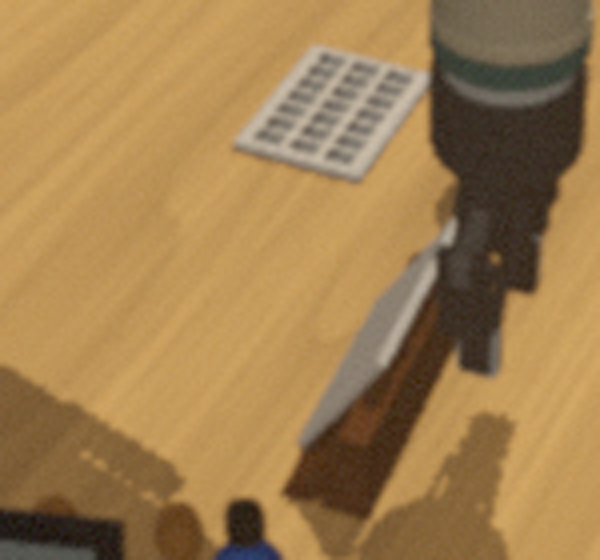

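```bash
python3 -m creep '[{"hand":0.7,"travel":[0,-1,0],"angular":[0,0,0]},{"hand":0.7,"travel":[0,-2,0],"angular":[0,0,0]},{"hand":0.7,"travel":[0,-2.5,0],"angular":[0,0,0]},{"hand":0.7,"travel":[0,-3,0],"angular":[0,0,0]},{"hand":0.7,"travel":[0,-3.4,0],"angular":[0,0,0]},{"hand":0.7,"travel":[0,-3.8,0],"angular":[0,0,0]},{"hand":0.7,"travel":[0,-4.2,0],"angular":[0,0,0]},{"hand":0.7,"travel":[0,-4.6,0],"angular":[0,0,0]},{"hand":0.7,"travel":[0,-4.8,0],"angular":[0,0,0]},{"hand":0.7,"travel":[0,-4.8,0],"angular":[0,0,0]}]'; python3 - <<'E'
from h import *
st()
for c in("scene","top"):
  ctrl.get_image(c)
  for t in("card_edge_a","card_center"):print(c,t,[(np.round(d["at"]).tolist(),round(d["confidence"],2)) for d in ctrl.spot_point(c,t)][:2])
im=ctrl.get_image("scene")["frame"]
cv2.imwrite("pics/s7.png",cv2.resize(im[180:320,230:380,::-1],None,fx=4,fy=4,interpolation=2))
E
```

```text
clock: 13.45
eef_pos: [624.2, -128.1, 61.0]
tool_rot: [3.139, -0.003, 1.666]
force: [0.4, 0.2, -0.1]
width: 59.9
{'clock': 13.45, 'qpos': [-0.159, 0.897, 0.558, 1.695, -0.662, 0.746, 2.398], 'eef_pos': [624.166, -128.093, 60.967], 'tool_rot': [3.139, -0.003, 1.666], 'force': [0.359, 0.223, -0.101], 'width': 59.878}
scene card_edge_a [([585.0, -126.0, 4.0], 0.52)]
scene card_center [([596.0, -131.0, 43.0], 0.67)]
top card_edge_a [([610.0, -126.0, 87.0], 0.82), ([323.0, -343.0, -3.0], 0.71)]
top card_center [([599.0, -128.0, 40.0], 0.5)]
```

View pics/s7.png

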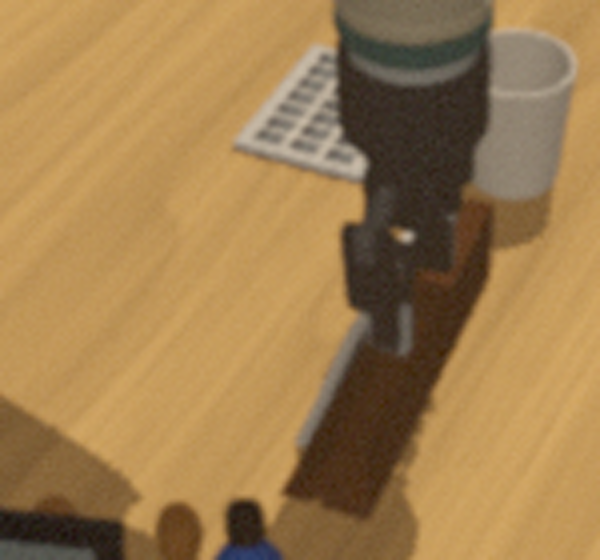

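The foot is holding at x≈584 and the top is at (610, z 87). I'll push it past vertical and let it fall.

```bash
python3 -m creep '[{"hand":0.7,"travel":[0,-0.5,0],"angular":[0,0,0]},{"hand":0.7,"travel":[0,-1,0],"angular":[0,0,0]},{"hand":0.7,"travel":[0,-1.5,0],"angular":[0,0,0]},{"hand":0.7,"travel":[0,-2,0],"angular":[0,0,0]},{"hand":0.7,"travel":[0,-2.5,0],"angular":[0,0,0]},{"hand":0.7,"travel":[0,-3,0],"angular":[0,0,0]},{"hand":0.7,"travel":[0,-3.5,0],"angular":[0,0,0]},{"hand":0.7,"travel":[0,-4,0],"angular":[0,0,0]},{"hand":0.7,"travel":[0,-4.5,0],"angular":[0,0,0]},{"hand":0.7,"travel":[0,-4.5,0],"angular":[0,0,0]},{"hand":0.7,"travel":[0,-4.5,-3],"angular":[0,0,0]},{"hand":0.7,"travel":[0,-4.5,-7],"angular":[0,0,0]},{"hand":0.7,"travel":[0,-4.5,-11],"angular":[0,0,0]},{"hand":0.7,"travel":[0,0,-15],"angular":[0,0,0]},{"hand":0.7,"travel":[0,4,-15],"angular":[0,0,0]},{"hand":0.7,"travel":[0,8,-15],"angular":[0,0,0]},{"hand":0.7,"travel":[0,10,-15],"angular":[0,0,0]},{"hand":0.7,"travel":[0,10,-15],"angular":[0,0,0]}]'; python3 - <<'E'
from h import *
st()
for c in("scene","top"):
  rect(c,"card",6)
  for t in("card_edge_a","card_center","spare_card","barrel1","cup","dauber","prize_box"):print(c,t,[(np.round(d["at"]).tolist(),round(d["confidence"],2)) for d in ctrl.spot_point(c,t)][:2])
im=ctrl.get_image("scene")["frame"]
cv2.imwrite("pics/s8.png",cv2.resize(im[170:340,180:420,::-1],None,fx=3,fy=3,interpolation=2))
E
```

```text
clock: 15.6
eef_pos: [726.1, -117.6, 210.2]
tool_rot: [3.138, -0.003, 1.67]
force: [-0.4, -0.5, -0.3]
width: 59.8
{'clock': 15.6, 'qpos': [-0.188, 0.868, 0.674, 1.273, -0.546, 1.179, 2.185], 'eef_pos': [726.123, -117.59, 210.152], 'tool_rot': [3.138, -0.003, 1.67], 'force': [-0.389, -0.498, -0.277], 'width': 59.787}
scene card 0.57 c [ 534. -140.] size [ 94. 128.] ang 5.9
[[481.0, -81.0], [494.0, -209.0], [587.0, -199.0], [574.0, -72.0]]
scene card_edge_a [([578.0, -130.0, 6.0], 0.96), ([488.0, -141.0, -0.0], 0.83)]
scene card_center [([531.0, -135.0, 4.0], 0.7)]
scene spare_card [([468.0, 82.0, 2.0], 0.9), ([532.0, -138.0, -0.0], 0.27)]
scene barrel1 [([565.0, -281.0, 1.0], 0.46), ([511.0, -304.0, -5.0], 0.39)]
scene cup [([593.0, 74.0, 0.0], 0.79)]
scene dauber [([632.0, -316.0, 4.0], 0.97)]
scene prize_box [([322.0, -342.0, 2.0], 0.64)]
top card 0.88 c [ 531. -133.] size [ 91. 119.] ang 5.5
[[480.0, -78.0], [491.0, -196.0], [582.0, -188.0], [570.0, -69.0]]
top card_edge_a [([484.0, -138.0, 6.0], 0.76), ([573.0, -130.0, 2.0], 0.55)]
top card_center [([528.0, -136.0, 0.0], 0.71)]
top spare_card []
top barrel1 [([515.0, -302.0, -0.0], 0.63), ([568.0, -279.0, 1.0], 0.38)]
top cup [([532.0, -135.0, 4.0], 0.68)]
top dauber [([626.0, -316.0, -1.0], 0.45)]
top prize_box [([322.0, -344.0, -0.0], 0.92)]
```

View pics/s8.png

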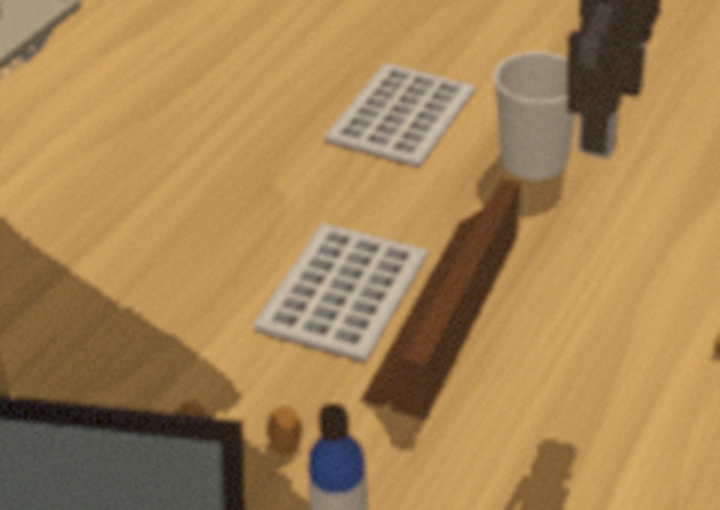

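The card lies flat and face up in front of the rail (crop (340,290)). The gripper is clear and everything else is where it was, so I'm handing in.

```bash
python3 -c "
from cell import ctrl
print(ctrl.finish_job())"
```

```text
the job is handed in; nothing more can be done
None
```

The card now lies flat and face up in front of the rail, and the job was handed in at about 16 s of the 54 s allowed.

- **Tipping up:** I pushed the card's rear edge with two open fingertips, turning it about 10° until it was square to the rail. It climbed the scoop and stayed leaning when I let go, with its top edge at about 77 mm.
- **Pushing over:** From behind the rail I pushed the top edge back. The lower edge held at the foot, and the card fell away from the rail.

**Last checks:**
- Both cameras put the card's centre at about (530, -135), with its height near table level. The shutters are visible, and its near edge is at the rail foot.
- The spare card, both barrels, cup, dauber and box are within about 5 mm of where they were first found, which is roughly the networks' own error.
- The measured forces were about 1 N whenever I read them, and the gripper was clear of everything at hand-in.
- **Disagreements:** In the last top view the network missed the spare card and labelled the flipped card as "cup". The scene view showed both things unmoved. The two cameras differed by about 7 mm on the card's centre from its region.

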